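# Clamp the glued phone and set the cure timer

### The arm

A 6-joint arm with a two-finger parallel gripper is mounted at the origin on the work surface. World frame = base frame: x ahead of the robot, y to its left, z up, the work surface at z = 0. Lengths are in m, angles in rad, forces in N, time in s.
With the tool pointing down it reaches from about 0.25 to 0.725 m from the base axis. Payload 4 kg.
Tool frame: the origin (TCP) lies at the very end of the fingers, on their centre line; the grasp point (between the pads) lies 19 mm behind it; z points along the fingers, y is the line along which they close (so a half turn about z gives the same grasp; the last joint's range is limited). The gripper opens to 85 mm and grips with 20 to 120 N. Pads are 22 mm wide; open, the fingers measure 114 mm over their backs; the gripper's body (76 mm by 85 mm) begins 54 mm behind the grasp point. The pads swing forward as they close: fully open they stand 13 mm farther back than shut.
Start: joints at [1.237, 0.241, 0.005, 1.335, 0, 1.571], TCP at [0.164, 0.472, 0.231] pointing down, gripper open.
Joint ranges: [-2.72, 2.72], [-1.05, 1.87], [-1.09, 1.28], [-1.99, 2.15], [-1.42, 1.44], [-3.14, 3.14]. Speed limits (rad/s): [2.79, 2.79, 3.14, 3.14, 3.14, 3.14].

### API

Orientations are given as a unit quaternion [x, y, z, w].
In Python, from workcell import bot, vision, workorder, boxes_of gives the robot as it stands.
- The arm moves only by the tool send_rows, never from a script. Its argument "motion" is text: rows parted by semicolons, each of 5 numbers parted by spaces: the closure, from -1 (fully open) to 1 (shut), so that 0 is half open, then the shift along the tool's x, y, z in cm, then the turn about the tool's z in rad. In form: claw x y z twist; .... A call has 1 to 5 rows; each row is the pose to reach, as a shift and turn from the pose commanded when the call began, along the tool's axes at that moment; what a row does not reach only later rows make up. A row lasts 1/10 s, in which the tool goes at most 50 mm and 8.59 degrees, less where a joint would pass 70% of its speed; a pose out of reach is approached as far as the arm can. A call with a gripper value outside its range is refused whole. The fingers move at their own pace and stop on an object; the grip force is fixed at half the most. Time passes only in rows, so rows that repeat a pose let the fingers close. It gives the time, the measured TCP pose, the force, the opening and the grip force at its end, in the units of the state.
- bot.get_obs(): the state, without advancing time (a new reading comes with each control period).
- vision.camera(name): name is "scene" or "top" or "wrist"; returns the picture (480x640x3 uint8, red, green, blue); there is no depth.
- vision.camera_model(name): a dict with "fov_y" (degrees; the focal length in pixels is half the picture's height over the tangent of half this angle, whatever the lens; pixels are square), "cx", "cy" (the principal point, pixels), "world_from_camera" (4x4, takes a point from camera to world coordinates); the wrist camera has in their place "hand_eye" (4x4, takes a point from camera to tool coordinates, whose origin is the TCP and whose axes are the flange's). Camera axes: x right, y down, z forward; pixel columns grow to the right and rows downward; lengths in m; the calibration is good to about 2 mm. The wrist camera is an equidistant fisheye: a pixel r from the principal point sees the ray r / f radians off the axis. A picture is of the moment at which its call begins: read the wrist's pose just before it. camera_model takes no time and is no camera call.
- workorder.job_done(): hands the job in; it is judged then, once.
Trained networks look in the newest picture that a camera, given by its name, has taken for a name from the list of things; names that differ only in an ending like _2 or _b are one class to them, and where a whole thing is asked for, a point or a joint stands for the part that bears it (a point fixed in the world has none). Each returns a list of dicts, best first, with "conf" (0 to 1); they miss things now and then, are a little off and sometimes report something else, mostly with a low value. They report only what shows in the picture. A call takes as long as a camera call.
- boxes_of(camera, target): "rect" ([centre column, centre row, width, height] in pixels, round what is visible of it).
The state is a dict: "clock": time; "joint_pos": joint angles; "joint_vel": joint speeds; "tau": joint torques, N m; "eef_pos": TCP position; "tool_rot": TCP orientation; "ft_force": force on the tool from outside, world axes, zero at the start; "ft_torque": the same for the moment, N m; "grip_width": finger opening in m; "grasp_force": force on a finger pad.
Only numpy, scipy, OpenCV 4.12 (cv2) and the standard library are available. Lean on these libraries where they do the work, as an engineer would, in place of code of your own. Each camera call takes 0.05 s, during which the arm holds its last target. There are 200 camera calls.

### The job

The phone in the glue press has just been glued: first swing the press's blue plate fully shut on it, then turn the timer's dial clockwise until its white pointer lines up with the red mark. The timer is loose and its dial is stiff, so press down on the dial as you turn it and do not let the timer slide or swing round. Leave the tool cup, bottle and jar standing where they are.

Things in the scene. Friction and masses are not known exactly. Their poses are not given: they have to be found in the camera images.
- press: glue press, fixed to the bench: grey base 130 (x) x 200 (y) x 14 mm with a phone (black frame, pale glass) lying on it (top at 24 mm). Origin at the centre of its underside, z up. The plate's hinge lies along the base's y axis at x = +62 mm, 32 mm up, between two 38 mm high posts at y = -86 and +86 mm; the plate reaches 115 mm from the hinge towards the base's -x.
- plate (a joint): angle of the press's blue plate (115 mm from hinge to free edge, 145 mm wide along the hinge, 6 mm thick, yellow stripe at the free edge): 0 = shut flat on the phone (its top face then 38 mm above the bench), 1.57 = upright, larger = leaning back away from the phone; stop at 1.95. A friction hinge (0.12 N m) keeps it where it is left; it starts standing open. It shuts by pushing on its outer face (the one looking up when shut).
- plate_edge (a point): middle of the plate's free edge, on its outer face
- plate_hinge (a point): middle of the plate's hinge axis
- timer: loose bench timer: white square housing 140 x 140 mm, 38 mm high on four rubber feet (at +-57 mm), about 0.33 kg in all; origin at the centre of its underside, on the dial's upright axis, z up. On top a grey ring (radius 68 mm, flat) with a red mark, and over it a black round dial (radius 53 mm, top face 56 mm above the bench) with an orange raised finger cup. Unpressed, pushing the dial makes the whole timer slide or spin.
- dial (a joint): dial angle (rad), growing clockwise seen from above; 0 = pointer along the timer's +x; stops at 0 and 5.2. Stiff: 0.13 N m of friction, stays where it is left. It equals joint mark_ring when the pointer is at the red mark.
- plunger (a joint): how far the dial is pressed down (m), 0 to 0.006; a spring lifts it again. The spring pushes back with 2.6 N at 0 plus 2.6 N per mm (13 N at 4 mm, 18 N at the 6 mm stop). About 13 N of pressing is enough to hold the timer still.
- mark_ring (a joint): angle of the red mark (rad), clockwise from the timer's +x as for the dial; always clockwise of the pointer at the start; cannot be moved by the robot
- cup_floor (a point): centre of the floor of the dial's orange finger cup (59 mm above the bench, 3 mm above the dial's top face), 32 mm from the dial's axis in the pointer's direction, turns with the dial. The cup is a round wall 10 mm high above that floor, inner diameter 33 mm, outer 40 mm: shut fingertips fit inside. It spins freely on its own centre, as a crank's knob does, so a hand that keeps its heading can carry it round the dial's axis
- pointer (a point): rim point of the dial's white pointer (a white block at the rim just outside the cup), 56 mm from the axis, turns with the dial
- mark (a point): inner end of the red mark, 56 mm from the dial's axis; the pointer's rim point lies straight above it when set
- timer_corner (a point): a point near one top corner of the timer's housing (65, 65, 38 mm in the timer's frame)
- tool_cup: dark steel cup of screwdrivers standing beside the timer, radius 34 mm, 190 mm tall with its tools, origin at the centre of its underside; leave alone
- bottle: clear bottle with blue cap standing at the other side of the timer, radius 32 mm, 190 mm tall, origin at the centre of its underside; leave alone
- jar: amber jar with black lid standing behind the press, radius 30 mm, 90 mm tall, origin at the centre of its underside; leave alone

How it is judged:
On the way, in this order (a step that is already met when the one before it is completed fails the run):
1. the press plate is shut on the phone (value of joint plate below 0.06 rad), for 0.2 s.
2. the dial is turned clockwise while pressed down (value of joint plunger above 0.001 m and velocity of joint dial above 0.03 rad/s), for 0.1 s.
3. the dial's pointer stands at the red mark (horizontal distance between pointer and mark below 0.006 m), for 0.2 s.
At the end, for the whole second after the job is handed in: The plate is shut (within 0.06 rad), the pointer's rim point is within 6 mm of the red mark, dial and timer at rest and the dial sprung back up (within 1 mm), the timer's corner and mark within 15 mm of where they began, and the tool cup, bottle and jar upright within 30 mm of where they began (value of joint plate below 0.06 rad and horizontal distance between pointer and mark below 0.006 m and velocity of joint dial between -0.05 and 0.05 rad/s and linear speed of timer below 0.02 m/s and distance of each of timer_corner, mark from where it was at the start of the episode below 0.015 m and value of joint plunger below 0.001 m and not (angle between tool_cup's own z axis and vertical above 0.3 rad) and not (angle between bottle's own z axis and vertical above 0.3 rad) and not (angle between jar's own z axis and vertical above 0.3 rad) and not (distance of tool_cup from where it was at the start of the episode above 0.03 m) and not (distance of bottle from where it was at the start of the episode above 0.03 m) and not (distance of jar from where it was at the start of the episode above 0.03 m)); the robot touches nothing.
It fails at once if the timer slides or swings round (its corner or its red mark shifts by more than 15 mm) (distance of any of timer_corner, mark from where it was at the start of the episode above 0.015 m).
It fails at once if the tool cup, bottle or jar is tipped (0.3 rad) or shifted by more than 30 mm (angle between any of tool_cup, bottle, jar's own z axis and vertical above 0.3 rad or distance of any of tool_cup, bottle, jar from where it was at the start of the episode above 0.03 m).
It also fails if it takes over 61 s, if anything falls off the work surface, if the arm or the gripper's body presses on something with over 40 N, if the wrist force passes 120 N, or if a joint passes its speed limit or range.

## Working session

There is one attempt and no reset: what is moved stays moved. The work goes in short steps, Python scripts to look and compute and a tool call to move; the robot and the scene stay as the last step left them, time stands still between calls to the robot, and variables do not carry over. Pictures are saved under pics/ and viewed, at most 10 in all, crops included, and the job is handed in when it is done.

Besides the shell and the picture viewer there is one more tool, called after "Call:" by a JSON object that holds its "api" and its "payload". send_rows: Moves the arm, as the interface text tells. Its arguments: {"type":"object","properties":{"motion":{"type":"string"}},"required":["motion"]}

```bash
mkdir -p pics; cat > h.py <<'E'
import numpy as np, cv2
from workcell import bot, vision, workorder, boxes_of
def ray(cam,u,v):
    m=vision.camera_model(cam); f=240/np.tan(np.radians(m["fov_y"])/2)
    T=np.array(m["world_from_camera"]); d=T[:3,:3]@np.array([(u-m["cx"])/f,(v-m["cy"])/f,1])
    return T[:3,3],d
def atz(cam,u,v,z):
    o,d=ray(cam,u,v); return o+d*(z-o[2])/d[2]
def proj(cam,p):
    m=vision.camera_model(cam); f=240/np.tan(np.radians(m["fov_y"])/2)
    T=np.linalg.inv(np.array(m["world_from_camera"])); q=T[:3,:3]@np.asarray(p)+T[:3,3]
    return np.array([m["cx"]+f*q[0]/q[2],m["cy"]+f*q[1]/q[2]])
def tri(a,b):
    (o1,d1),(o2,d2)=ray(*a),ray(*b); A=np.c_[d1,-d2]; s=np.linalg.lstsq(A,o2-o1,rcond=None)[0]
    p,q=o1+s[0]*d1,o2+s[1]*d2; return (p+q)/2,np.linalg.norm(p-q)
E
python3 - <<'E'
from h import *
np.set_printoptions(precision=3,suppress=True)
for c in ("top","scene"):
    cv2.imwrite(f"pics/{c}0.png",vision.camera(c)[:,:,::-1])
    print(c,np.array(vision.camera_model(c)["world_from_camera"])[:3,3])
    for n in ("press","plate","timer","dial","cup_floor","pointer","mark","tool_cup","bottle","jar"):
        print(n,[(np.round(b["rect"],1).tolist(),round(b["conf"],2)) for b in boxes_of(c,n)[:2]])
o=bot.get_obs();print(o["clock"],o["eef_pos"],o["tool_rot"],o["grip_width"])
E
```

```text
top [0.45  0.007 1.017]
press [([403.9, 262.4, 125.4, 122.0], 0.89)]
plate [([399.8, 223.5, 85.0, 53.4], 0.74), ([160.2, 268.5, 65.9, 54.0], 0.32)]
timer [([206.1, 210.7, 49.6, 48.8], 0.67), ([163.4, 269.0, 110.1, 106.3], 0.56)]
dial [([160.2, 267.5, 69.3, 61.0], 0.58)]
cup_floor [([159.8, 269.2, 64.3, 59.3], 0.86)]
pointer [([159.7, 269.9, 68.7, 62.7], 0.76), ([205.9, 210.9, 52.9, 48.8], 0.22)]
mark [([160.9, 266.2, 69.6, 53.4], 0.53)]
tool_cup [([208.0, 211.5, 51.8, 50.0], 0.95), ([158.0, 266.2, 67.0, 61.4], 0.73)]
bottle [([92.4, 326.5, 72.2, 44.0], 0.71)]
jar [([379.2, 160.1, 34.5, 39.9], 0.61)]
scene [ 1.198 -0.389  0.608]
press [([215.2, 265.5, 142.0, 123.3], 0.91)]
plate [([241.9, 252.6, 63.2, 97.8], 0.66), ([430.7, 135.2, 32.6, 79.2], 0.28)]
timer [([420.5, 201.3, 77.0, 58.8], 0.82)]
dial [([421.1, 187.9, 53.1, 22.2], 0.58)]
cup_floor [([420.7, 186.3, 59.4, 22.8], 0.97)]
pointer [([421.1, 187.6, 51.6, 26.9], 0.62), ([292.0, 317.4, 39.0, 65.8], 0.49)]
mark [([417.9, 196.4, 62.6, 27.1], 0.97), ([428.9, 133.2, 34.0, 80.5], 0.5)]
tool_cup [([416.8, 204.4, 39.0, 109.4], 0.93), ([419.2, 200.7, 75.3, 54.8], 0.53)]
bottle [([429.4, 134.3, 30.9, 76.8], 0.59), ([420.1, 187.6, 56.2, 28.4], 0.43)]
jar [([290.6, 317.3, 40.4, 66.6], 0.71)]
1.1 [0.164 0.472 0.231] [ 0.166  0.986  0.    -0.   ] 0.08555156182870075
```

```bash
python3 - <<'E'
import cv2
t=cv2.imread("pics/top0.png");s=cv2.imread("pics/scene0.png")
cv2.imwrite("pics/t1.png",cv2.resize(t[120:390,40:480],None,fx=1.8,fy=1.8,interpolation=2))
cv2.imwrite("pics/s1.png",cv2.resize(s[80:380,120:500],None,fx=2,fy=2,interpolation=2))
E
```

```text
(no output)
```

View pics/t1.png

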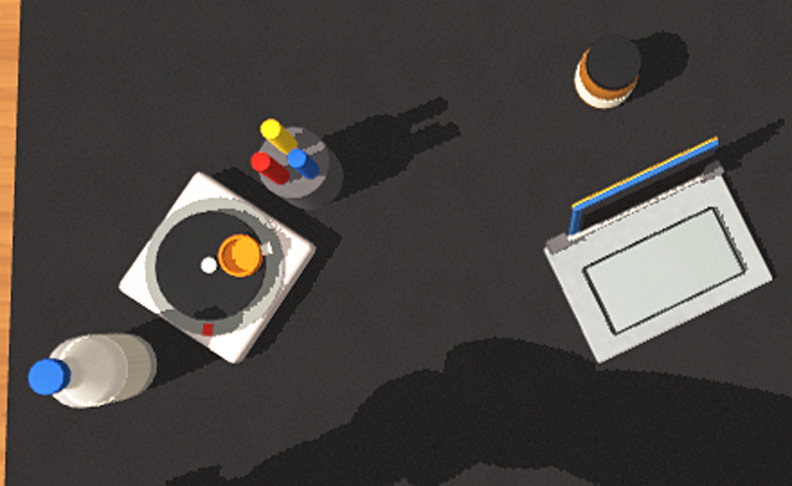

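View pics/s1.png

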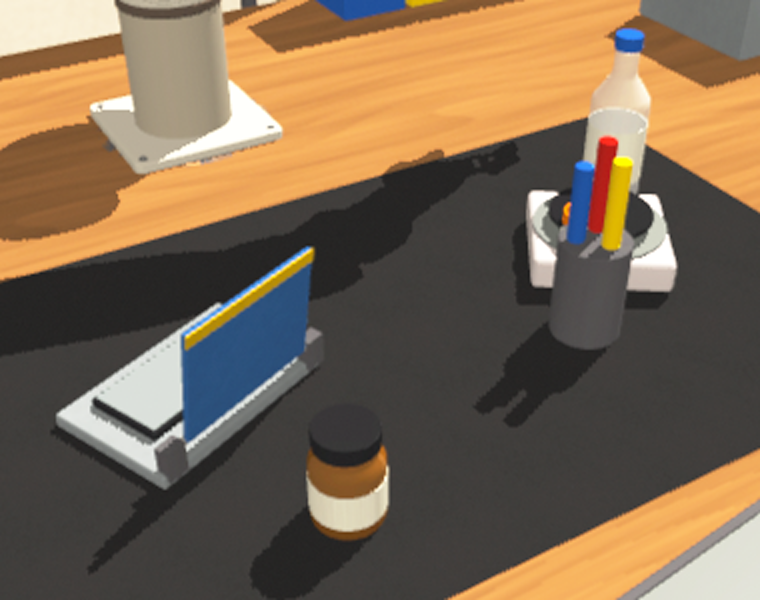

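```bash
cat > seg.py <<'E'
from h import *
def blobs(img,box,lo,hi,minA=8):
    x0,y0,x1,y1=box; hsv=cv2.cvtColor(np.ascontiguousarray(img[y0:y1,x0:x1]),cv2.COLOR_BGR2HSV)
    m=cv2.inRange(hsv,np.array(lo),np.array(hi)); n,_,st,c=cv2.connectedComponentsWithStats(m)
    return [(c[i]+[x0,y0],st[i]) for i in range(1,n) if st[i][4]>=minA]
E
python3 - <<'E'
from seg import *
np.set_printoptions(precision=4,suppress=True)
t=cv2.imread("pics/top0.png")
for n,box,lo,hi in (("orange",(100,215,220,325),(8,150,120),(22,255,255)),("red",(120,285,190,325),(0,120,80),(8,255,255)),("dot",(148,258,162,276),(0,0,150),(180,60,255)),
  ("yellow",(340,180,450,260),(22,100,90),(35,255,255)),("blue",(340,180,450,260),(95,100,60),(130,255,255))):
    for c,s in blobs(t,box,lo,hi,3): print(n,c,s)
C=lambda x,y:(x/1.8+40,y/1.8+120)
print("white corners z38")
cs=[atz("top",*C(*p),.036) for p in ((202,172),(315,245),(237,363),(119,287))]
for c in cs: print(c)
print("mean",np.mean(cs,0))
print("dot z58",atz("top",*C(208,265),.058),"cup rim z69",atz("top",*C(240,255),.069),"pointer",atz("top",*C(266,247),.058),"mark",atz("top",*C(208,329),.039))
print("press base corners z14:")
for p in ((545,248),(722,175),(773,280),(600,362)): print(atz("top",*C(*p),.014))
S=lambda x,y:(x/2+120,y/2+80)
print("edge ends tri: +y",tri(("top",*C(574,207)),("scene",*S(313,250))),"-y",tri(("top",*C(718,138)),("scene",*S(184,345))))
print("hinge posts top z38",atz("top",*C(557,243),.038),atz("top",*C(713,170),.038))
print("jar lid",atz("top",*C(613,62),.09),"base tri",tri(("top",*C(613,62)),("scene",*S(346,420))))
print("toolcup rim",atz("top",*C(297,160),.1), atz("scene",*S(585,325),0))
print("cup handles tri red",tri(("top",*C(260,162)),("scene",*S(608,142))),"blue",tri(("top",*C(297,158)),("scene",*S(584,167))))
print("bottle cap tri",tri(("top",*C(48,377)),("scene",*S(629,40))))
E
```

```text
orange [172.8391 261.6522] [ 61  35  25  24 460]
red [154.9167 303.0556] [32 15  6  7 36]
dot [155.5254 266.9322] [ 4  5  8  9 59]
blue [392.1587 221.8148] [ 16  18  83  52 378]
white corners z38
[0.5978 0.2738 0.036 ]
[0.523  0.1618 0.036 ]
[0.409  0.2375 0.036 ]
[0.4851 0.3532 0.036 ]
mean [0.5037 0.2565 0.036 ]
dot z58 [0.5039 0.2609 0.058 ] cup rim z69 [0.5123 0.2278 0.069 ] pointer [0.5203 0.2055 0.058 ] mark [0.4425 0.2652 0.039 ]
press base corners z14:
[ 0.5175 -0.068   0.014 ]
[ 0.5897 -0.2527  0.014 ]
[ 0.4807 -0.3003  0.014 ]
[ 0.4016 -0.1206  0.014 ]
edge ends tri: +y (array([ 0.5451, -0.085 ,  0.1431]), np.float64(0.0002500355163746539)) -y (array([ 0.606 , -0.2186,  0.1393]), np.float64(0.0012013513270250748))
hinge posts top z38 [ 0.5207 -0.0783  0.038 ] [ 0.5916 -0.2376  0.038 ]
jar lid [ 0.6906 -0.1322  0.09  ] base tri (array([ 0.6894, -0.1323,  0.0932]), np.float64(0.001312611055084112))
toolcup rim [0.5982 0.1685 0.1   ] [0.5929 0.1747 0.    ]
cup handles tri red (array([0.5823, 0.1835, 0.1875]), np.float64(0.0016555711393002994)) blue (array([0.5876, 0.155 , 0.1734]), np.float64(0.0014657364274820999))
bottle cap tri (array([0.4065, 0.3569, 0.1831]), np.float64(0.00164127011325578))
```

```bash
cat >> h.py <<'E'
from scipy.spatial.transform import Rotation as R
def cm(targets,base=None):
    o=bot.get_obs(); b=np.array(o["eef_pos"]) if base is None else np.array(base)
    M=R.from_quat(o["tool_rot"]).as_matrix()
    for t in targets: print(np.round(M.T@(np.array(t)-b)*100,2))
H=np.array([.556,-.158,.032]);X=np.array([.9136,.4066,0]);Y=np.array([-.4066,.9136,0]);Z=np.array([0,0,1.])
def P(x,y,z): return H+X*x+Y*y+Z*(z-.032)
E
python3 -c "
from h import *
print(P(.06,0,.26)); cm([P(.06,0,.26),P(.06,0,.115)])"
```

```text
[ 0.610816 -0.133604  0.26    ]
[-62.09 -42.61  -2.87]
[-62.09 -42.61  11.63]
```

Call:
{"api": "send_rows", "payload": {"motion": "1 -7.5 -5 -2.9 0; 1 -62 -42.5 -2.9 0; 1 -62 -42.5 -2.9 0; 1 -62 -42.5 -2.9 0; 1 -62 -42.5 -2.9 0"}}

```text
clock: 1.6
eef_pos: [0.312, 0.272, 0.2508]
tool_rot: [0.166, 0.986, 0.0, 0.0]
ft_force: [1.4, -0.1, -0.1]
grip_width: 0.0125
grasp_force: 0.0
```

```bash
python3 -c "
from h import *
o=bot.get_obs();print(o['eef_pos'],o['tool_rot'],o['grip_width'],o['ft_force']);cm([P(.06,0,.26)])"
```

```text
[0.31201127 0.27197612 0.25079483] [1.65738151e-01 9.86169677e-01 3.44308849e-04 3.37807079e-04] 0.012467041108692713 [ 1.39034085 -0.09907483 -0.09929842]
[-41.5  -28.56  -0.92]
```

Call:
{"api": "send_rows", "payload": {"motion": "1 -41 -28 -1 0; 1 -41 -28 -1 0; 1 -41 -28 -1 0; 1 -41 -28 -1 0; 1 -41 -28 -1 0"}}

```text
clock: 2.1
eef_pos: [0.4611, 0.0708, 0.2559]
tool_rot: [0.166, 0.986, 0.0, 0.0]
ft_force: [0.5, 1.1, 0.3]
grip_width: 0.0001
grasp_force: 0.0
```

Call:
{"api": "send_rows", "payload": {"motion": "1 -15.5 -10.5 0 0; 1 -15.5 -10.5 0 0; 1 -15.5 -10.5 0 0; 1 -15.5 -10.5 0 0; 1 -15.5 -10.5 0 0"}}

```text
clock: 2.6
eef_pos: [0.5741, -0.0814, 0.254]
tool_rot: [0.169, 0.986, -0.001, -0.0]
ft_force: [0.1, -0.7, 0.1]
grip_width: 0.0007
grasp_force: 0.0
```

```bash
python3 -c "
from h import *
o=bot.get_obs();print(o['clock'],o['eef_pos'],o['tool_rot'],o['grip_width'],o['ft_force']);cm([P(.06,0,.26),P(.06,0,.115)])"
```

```text
2.6 [ 0.57412646 -0.08137536  0.25402822] [ 1.68821945e-01  9.85646424e-01 -5.27430445e-04 -1.57238792e-05] 0.0006793523847852793 [ 0.1421288  -0.71226324  0.09838498]
[-5.2  -3.7  -0.59]
[-5.2  -3.69 13.91]
```

Call:
{"api": "send_rows", "payload": {"motion": "1 -5 -3.6 0 0; 1 -5 -3.6 4 0; 1 -5 -3.6 8.5 0; 1 -5 -3.6 13.8 0; 1 -5 -3.6 13.8 0"}}

```text
clock: 3.1
eef_pos: [0.6012, -0.1258, 0.1098]
tool_rot: [0.166, 0.986, 0.0, -0.008]
ft_force: [-0.7, 0.1, -0.6]
grip_width: -0.0002
grasp_force: 0.0
```

```bash
python3 -c "
from h import *
o=bot.get_obs();print(o['clock'],o['eef_pos'],o['tool_rot'],o['ft_force'])
b=np.array(o['eef_pos']);print('frame',(b-H)@X,(b-H)@Y,b[2])
L=[P(.02,0,.115)]
for a in (100,80,60,45,30,20,10,0):
    c,s=np.cos(np.radians(a)),np.sin(np.radians(a)); L.append(P(-.095*c+.006*s+.012,0,.032+.095*s+.006*c-.004))
cm(L)"
```

```text
3.1 [ 0.60119673 -0.12576117  0.10980607] [ 1.65903714e-01  9.86108256e-01  4.53541497e-04 -8.13994845e-03] [-0.72935591  0.07665254 -0.5883634 ]
frame 0.054400040753676854 0.011076400981741357 0.10980607162018492
[ 1.76 -3.16 -0.49]
[ 0.72 -2.18 -1.06]
[ 3.13 -4.43 -1.22]
[ 5.43 -6.6  -0.25]
[ 6.92 -8.    1.17]
[ 8.08 -9.12  3.06]
[ 8.64 -9.66  4.53]
[  9.   -10.01   6.1 ]
[  9.15 -10.18   7.75]
```

Call:
{"api": "send_rows", "payload": {"motion": "1 0.7 -2.2 -1 0; 1 2 -3.3 -1.1 0; 1 3.1 -4.4 -1.2 0; 1 4.3 -5.5 -0.9 0; 1 5.4 -6.6 -0.3 0"}}

```text
clock: 3.6
eef_pos: [0.5368, -0.1724, 0.1246]
tool_rot: [0.166, 0.986, -0.0, 0.003]
ft_force: [0.2, 0.5, 1.1]
grip_width: 0.0
grasp_force: 0.6
```

```bash
cat > arc.py <<'E'
from h import *
import sys
o=bot.get_obs();b=np.array(o['eef_pos']);print(o['clock'],b,o['ft_force'],'frame',(b-H)@X,(b-H)@Y,b[2])
L=[]
for a in (60,45,30,20,10,0):
    c,s=np.cos(np.radians(a)),np.sin(np.radians(a)); L.append(P(-.095*c+.006*s+.012,0,.032+.095*s+.006*c-.004))
cm(L)
cv2.imwrite("pics/%s.png"%sys.argv[1],cv2.resize(vision.camera("scene")[100:380,120:500,::-1],None,fx=1.6,fy=1.6))
E
python3 arc.py a1
```

```text
3.6 [ 0.53676958 -0.17235084  0.12461326] [0.18214063 0.48733931 1.06798856] frame -0.023403964008047166 -0.005291842862220006 0.12461326280968739
[ 0.87 -0.09  1.13]
[ 2.39 -1.49  2.5 ]
[ 3.6  -2.61  4.37]
[ 4.19 -3.16  5.82]
[ 4.58 -3.52  7.39]
[ 4.78 -3.69  9.03]
```

View pics/a1.png

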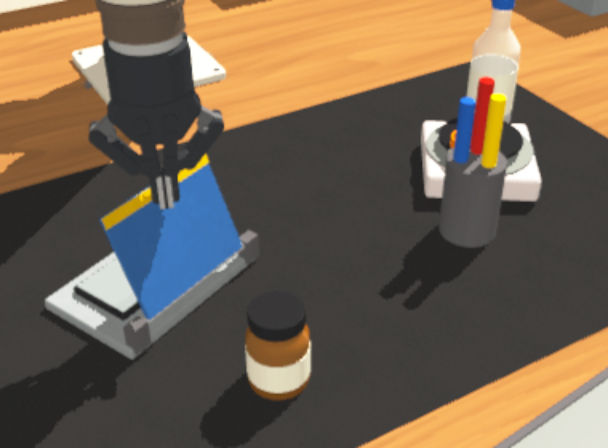

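The plate (centre about 170,240) is leaning towards the phone with the shut fingers on its outer face at (165,195). I'll keep following the arc.

Call:
{"api": "send_rows", "payload": {"motion": "1 1 -0.2 1.1 0; 1 2.4 -1.5 2.5 0; 1 3.1 -2.1 3.4 0; 1 3.6 -2.6 4.4 0; 1 4.0 -2.9 5.2 0"}}

```text
clock: 4.15
eef_pos: [0.4887, -0.1868, 0.0696]
tool_rot: [0.166, 0.986, -0.0, 0.001]
ft_force: [1.4, 0.2, 0.7]
grip_width: 0.0001
grasp_force: 0.3
```

```bash
python3 arc.py a2
```

```text
4.15 [ 0.48866539 -0.18680548  0.06958018] [1.36439462 0.23367574 0.74749214] frame -0.07322920227971856 0.0010615685621609085 0.06958017896649395
[-3.22  2.86 -4.36]
[-1.71  1.45 -2.98]
[-0.51  0.33 -1.11]
[ 0.07 -0.21  0.34]
[ 0.46 -0.58  1.92]
[ 0.65 -0.75  3.56]
```

Call:
{"api": "send_rows", "payload": {"motion": "1 0.1 -0.2 0.6 0; 1 0.4 -0.5 1.5 0; 1 0.5 -0.6 2.3 0; 1 0.6 -0.7 3.0 0; 1 0.6 -0.7 3.3 0"}}

```text
clock: 4.7
eef_pos: [0.4797, -0.1913, 0.0375]
tool_rot: [0.166, 0.986, 0.0, 0.0]
ft_force: [-11.3, 4.2, 39.5]
grip_width: -0.0002
grasp_force: 19.2
```

Call:
{"api": "send_rows", "payload": {"motion": "1 0 0 0.2 0; 1 0 0 0.2 0; 1 0 0 0.2 0; 1 0 0 0.2 0"}}

```text
clock: 5.1
eef_pos: [0.4797, -0.1913, 0.0376]
tool_rot: [0.166, 0.986, -0.0, 0.001]
ft_force: [-10.3, 4.5, 31.9]
grip_width: -0.0004
grasp_force: 16.1
```

```bash
python3 arc.py a3
```

```text
5.1 [ 0.47970691 -0.19133653  0.03760489] [-10.33974849   4.5135387   31.93425422] frame -0.08325600219854914 0.0005645220579022827 0.037604887973914806
[-3.92  3.58 -7.56]
[-2.41  2.17 -6.18]
[-1.21  1.05 -4.31]
[-0.63  0.51 -2.85]
[-0.24  0.15 -1.28]
[-0.06 -0.02  0.36]
```

View pics/a3.png

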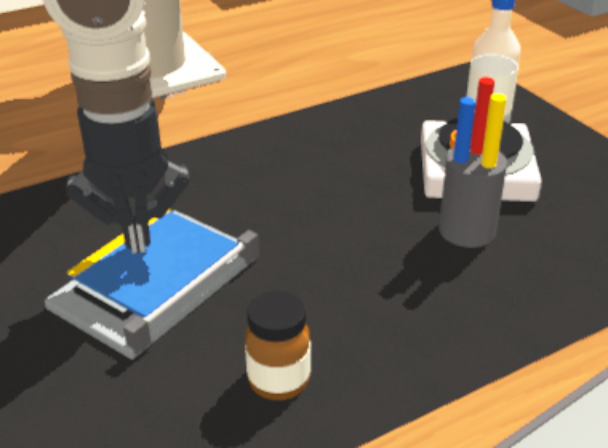

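The plate lies flat: TCP is at 37.6 mm and the blue face is at about (160,260). Next I'll lift off and go over to the timer.

Call:
{"api": "send_rows", "payload": {"motion": "1 0 0 -5 0; 1 0 0 -10 0; 1 0 0 -15 0; 1 0 0 -20 0; 1 0 0 -21.5 0"}}

```text
clock: 5.65
eef_pos: [0.482, -0.1922, 0.2543]
tool_rot: [0.166, 0.986, -0.001, 0.005]
ft_force: [0.4, 0.2, -0.5]
grip_width: -0.0001
grasp_force: 0.0
```

```bash
python3 -c "
from h import *
o=bot.get_obs();print(o['clock'],o['eef_pos'],o['ft_force'],o['joint_pos']);cm([(.49,.22,.26)])
m=vision.camera_model('wrist');print(m)"
```

```text
5.65 [ 0.48198938 -0.19224674  0.25432452] [ 0.41000459  0.244659   -0.45990959] [-3.79455278e-01  2.62098904e-01  9.30954902e-02  1.39209553e+00
 -1.17589133e-04 -4.56968368e-02]
[12.74 39.21 -0.71]
{'fov_y': 65.70646984690485, 'cx': 317.9243497924494, 'cy': 239.88194542110602, 'hand_eye': array([[-5.83745903e-04, -9.46519853e-01, -3.22645048e-01,
         8.32283906e-02],
       [ 9.99999722e-01, -4.02795255e-04, -6.27600008e-04,
        -1.25736625e-03],
       [ 4.64075973e-04, -3.22645325e-01,  9.46519825e-01,
        -1.42334677e-01],
       [ 0.00000000e+00,  0.00000000e+00,  0.00000000e+00,
         1.00000000e+00]])}
```

Call:
{"api": "send_rows", "payload": {"motion": "1 12.5 39 0 -0.6; 1 12.5 39 0 -0.6; 1 12.5 39 0 -0.6; 1 12.5 39 0 -0.6; 1 12.5 39 0 -0.6"}}

```text
clock: 6.15
eef_pos: [0.4852, 0.0604, 0.2481]
tool_rot: [-0.134, 0.991, -0.0, -0.0]
ft_force: [1.3, -0.7, 0.1]
grip_width: 0.0001
grasp_force: 0.0
```

```bash
python3 -c "
from h import *
o=bot.get_obs();print(o['clock'],o['eef_pos'],o['tool_rot'],o['joint_pos']);cm([(.50,.22,.26)])"
```

```text
6.15 [0.48518802 0.06041545 0.24805423] [-1.33690334e-01  9.91023135e-01 -7.10436014e-05 -1.89542188e-04] [ 1.23972593e-01  2.12234782e-01  1.20821460e-02  1.37102132e+00
 -1.45915900e-04 -1.44211015e-01]
[-5.66 15.   -1.2 ]
```

Call:
{"api": "send_rows", "payload": {"motion": "1 -5.5 15 -1.2 0; 1 -5.5 15 -1.2 0; 1 -5.5 15 -1.2 0; 1 -5.5 15 -1.2 0; 1 -5.5 15 -1.2 0"}}

```text
clock: 6.65
eef_pos: [0.4988, 0.2196, 0.2595]
tool_rot: [-0.135, 0.991, -0.0, -0.001]
ft_force: [-0.5, -1.2, -0.3]
grip_width: 0.0
grasp_force: 0.0
```

```bash
cat > look.py <<'E'
from h import *
import sys,json
def wray(o,u,v):
    m=vision.camera_model("wrist"); f=240/np.tan(np.radians(m["fov_y"])/2)
    d=np.array([u-m["cx"],v-m["cy"]]); r=np.linalg.norm(d); th=r/f
    c=np.r_[np.sin(th)*d/max(r,1e-9),np.cos(th)]; T=np.array(m["hand_eye"])
    M=np.array(R.from_quat(o["tool_rot"]).as_matrix())
    return M@T[:3,3]+np.array(o["eef_pos"]), M@T[:3,:3]@c
def wz(o,u,v,z):
    p,d=wray(o,u,v); return p+d*(z-p[2])/d[2]
if __name__=="__main__":
    o=bot.get_obs(); im=vision.camera("wrist")
    n=sys.argv[1]; cv2.imwrite(f"pics/{n}.png",im[:,:,::-1])
    json.dump({k:np.array(o[k]).tolist() for k in ("eef_pos","tool_rot")},open(f"pics/{n}.json","w"))
    print(o["clock"],o["eef_pos"])
    for t in ("cup_floor","dial","mark"): print(t,[(np.round(b["rect"],1).tolist(),round(b["conf"],2)) for b in boxes_of("wrist",t)[:2]])
E
python3 look.py w1
```

```text
6.65 [0.4988419  0.21959083 0.25952144]
cup_floor [([350.8, 219.8, 119.6, 104.0], 0.56)]
dial [([354.1, 219.6, 117.3, 111.4], 0.74), ([352.6, 210.3, 180.9, 177.2], 0.57)]
mark [([501.6, 163.9, 140.5, 80.6], 0.69), ([355.3, 213.7, 134.6, 128.9], 0.57)]
```

View pics/w1.png

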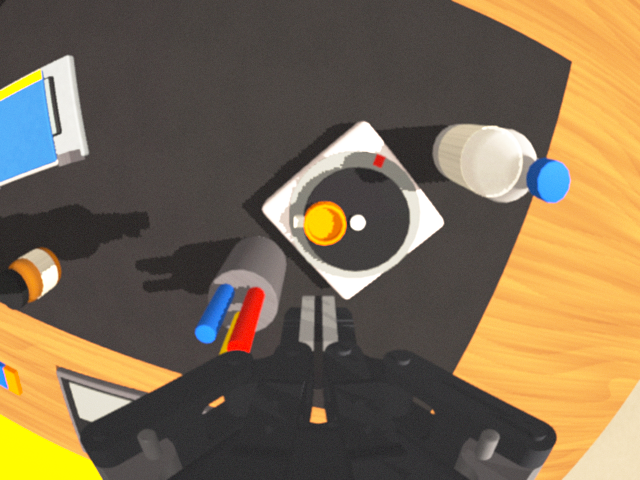

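The picture shows the dial dot at (358,222), the orange cup at (325,223), the pointer at (300,221) and the red mark at (379,161). I'll check these against the top view.

```bash
cat > meas.py <<'E'
from seg import *; from look import *
import sys
np.set_printoptions(precision=4,suppress=True)
n=sys.argv[1]
im=cv2.imread(f"pics/{n}.png"); o=json.load(open(f"pics/{n}.json"))
box=tuple(map(int,sys.argv[2:6])) if len(sys.argv)>2 else (265,125,440,290)
out={}
for k,lo,hi in (("cup",(8,150,100),(22,255,255)),("mark",(0,130,80),(7,255,255)),("mark",(174,130,80),(180,255,255))):
    for c,s in blobs(im,box,lo,hi,12): out[k]=c; print(k,c,s)
x,y=map(int,sys.argv[6:8]) if len(sys.argv)>6 else (358,222)
d=max(blobs(im,(x-12,y-12,x+12,y+12),(0,0,150),(180,60,255),10),key=lambda b:b[1][4]); out["dot"]=d[0]; print("dot",d[0])
if n=="w1":
    for k,uv in (("cup",(172.84,261.65)),("mark",(154.92,303.06)),("dot",(155.53,266.93))):
        (o1,d1),(o2,d2)=ray("top",*uv),wray(o,*out[k]); s=np.linalg.lstsq(np.c_[d1,-d2],o2-o1,rcond=None)[0]
        print("tri",k,(o1+s[0]*d1+o2+s[1]*d2)/2,np.linalg.norm(o1+s[0]*d1-o2-s[1]*d2))
print("dot",wz(o,*out["dot"],.057),"cup",wz(o,*out["cup"],.066),"mark",wz(o,*out["mark"],.0385))
E
python3 meas.py w1; python3 -c "
from h import *
for uv,z in (((172.84,261.65),.066),((154.92,303.06),.0385),((155.53,266.93),.057)): print('top',atz('top',*uv,z))"
```

```text
cup [324.1569 218.8246] [ 39  76  43  45 325]
cup [331.7945 227.0927] [ 44  82  34  35 399]
mark [378.6055 160.5872] [108  29  12  14 109]
dot [357.378  222.3062]
tri cup [0.5146 0.2347 0.0533] 0.005305141282605004
tri mark [0.4416 0.2628 0.0504] 0.0014550374089669518
tri dot [0.504  0.2601 0.0576] 0.0020974366075463473
dot [0.5037 0.2592 0.057 ] cup [0.5125 0.2356 0.066 ] mark [0.4418 0.2645 0.0385]
top [0.51251484 0.22935682 0.066     ]
top [0.44202134 0.26641182 0.0385    ]
top [0.50445608 0.26123692 0.057     ]
```

Call:
{"api": "send_rows", "payload": {"motion": "1 0 0 0 0.35; 1 0 0 0 0.35; 1 0 0 0 0.35; 1 0 0 0 0.35"}}

```text
clock: 7.25
eef_pos: [0.4993, 0.216, 0.2607]
tool_rot: [0.043, 0.999, -0.0, 0.0]
ft_force: [-1.0, 0.1, 0.4]
grip_width: 0.0005
grasp_force: 0.0
```

```bash
python3 -c "
from look import *
o1=json.load(open('pics/w1.json'));print('cup w1',wz(o1,325.5,223.3,.069))
o=bot.get_obs();print(o['clock'],o['eef_pos'],R.from_quat(o['tool_rot']).as_matrix()[:,0],o['ft_force']);cm([(.5125,.2295,.10),(.5125,.2295,.0545)])"
```

```text
cup w1 [0.51015845 0.2284947  0.069     ]
7.25 [0.49931932 0.21604393 0.26072819] [-9.96271850e-01  8.62693108e-02 -7.80049751e-05] [-1.00435856  0.10401589  0.43572886]
[-1.2   1.46 16.07]
[-1.2   1.46 20.62]
```

Call:
{"api": "send_rows", "payload": {"motion": "1 -1.1 1.4 4 0; 1 -1.1 1.4 9 0; 1 -1.1 1.4 13 0; 1 -1.1 1.4 17 0; 1 -1.1 1.4 18 0"}}

```text
clock: 7.75
eef_pos: [0.5079, 0.2282, 0.0759]
tool_rot: [0.042, 0.999, -0.002, -0.004]
ft_force: [-0.7, -0.2, 0.0]
grip_width: -0.0001
grasp_force: 0.0
```

```bash
python3 look.py w2 && python3 -c "
import cv2;i=cv2.imread('pics/w2.png');cv2.imwrite('pics/w2c.png',cv2.resize(i[60:400,140:560],None,fx=1.7,fy=1.7,interpolation=2))
from h import *; cm([(.5115,.229,.08)])"
```

```text
7.75 [0.50789402 0.22817106 0.07594492]
cup_floor [([374.9, 264.6, 222.7, 187.6], 0.96), ([21.2, 440.4, 40.3, 75.3], 0.38)]
dial [([372.5, 265.8, 218.3, 190.9], 0.69)]
mark [([372.6, 243.6, 251.0, 215.5], 0.96)]
[ 0.11 -0.21  0.25]
```

View pics/w2c.png

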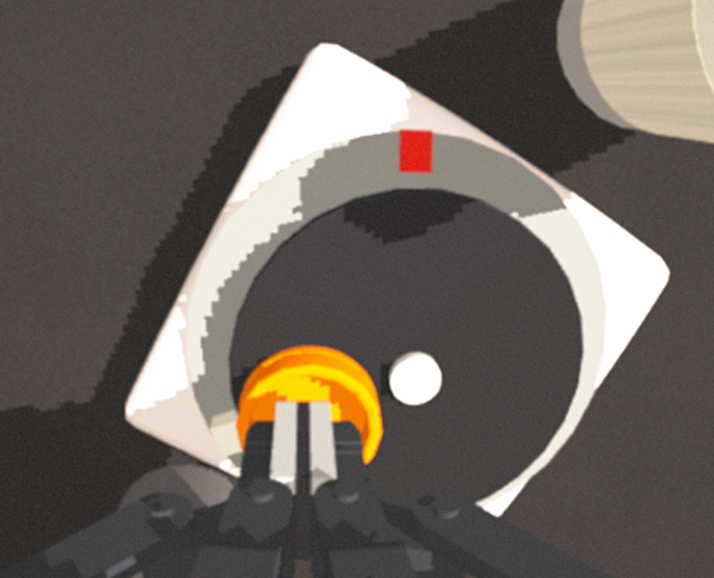

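The shut fingers point into the orange cup. The cup centre is at crop (310,420), the dot at (415,378) and the red mark at (415,150). I'll descend now.

Call:
{"api": "send_rows", "payload": {"motion": "1 0.1 -0.1 0.8 0; 1 0.1 -0.1 1.5 0; 1 0.1 -0.1 2 0; 1 0.1 -0.1 2.3 0; 1 0.1 -0.1 2.3 0"}}

```text
clock: 8.45
eef_pos: [0.5103, 0.23, 0.0578]
tool_rot: [0.042, 0.999, -0.0, 0.0]
ft_force: [-0.6, -0.5, 4.3]
grip_width: -0.0002
grasp_force: 2.2
```

```bash
python3 -c "
from h import *
o=bot.get_obs();print(o['clock'],o['eef_pos'],o['ft_force'],o['ft_torque'])"
```

```text
8.45 [0.51025872 0.22997712 0.05779239] [-0.58771078 -0.45505715  4.2762218 ] [-0.15650537  0.31901373 -0.01862175]
```

Call:
{"api": "send_rows", "payload": {"motion": "1 0 0 0.2 0; 1 0 0 0.4 0; 1 0 0 0.5 0; 1 0 0 0.5 0; 1 0 0 0.5 0"}}

```text
clock: 8.95
eef_pos: [0.5105, 0.23, 0.0545]
tool_rot: [0.042, 0.999, 0.0, 0.001]
ft_force: [-3.5, -2.4, 11.5]
grip_width: -0.0001
grasp_force: 6.0
```

```bash
cat > plan.py <<'E'
from h import *
import sys
np.set_printoptions(precision=4,suppress=True)
C=np.array([.504,.2602]); o=bot.get_obs(); p=np.array(o['eef_pos']); M=R.from_quat(o['tool_rot']).as_matrix()
d=p[:2]-C; a0=np.arctan2(d[1],d[0]); print(o['clock'],p,o['ft_force'],"r",np.linalg.norm(d),"ang",np.degrees(a0))
for a in map(float,sys.argv[1:]):
    r=np.radians(a); q=np.r_[C+.032*np.array([np.cos(r),np.sin(r)]),p[2]]; print(a,np.round(M.T@(q-p)*100,2)[:2])
E
python3 plan.py -80 -85 -90 -95 -100 -105 -110 -115 -120
```

```text
8.95 [0.5105 0.23   0.0545] [-3.5226 -2.4278 11.4792] r 0.030869296646367256 ang -77.89842093924622
-80.0 [ 0.08 -0.14]
-85.0 [ 0.35 -0.2 ]
-90.0 [ 0.63 -0.24]
-95.0 [ 0.91 -0.25]
-100.0 [ 1.19 -0.23]
-105.0 [ 1.46 -0.2 ]
-110.0 [ 1.74 -0.13]
-115.0 [ 2.   -0.05]
-120.0 [2.26 0.06]
```

Call:
{"api": "send_rows", "payload": {"motion": "1 0 0 0.2 0; 1 0.1 -0.1 0.2 0; 1 0.35 -0.2 0.2 0; 1 0.65 -0.25 0.2 0; 1 0.9 -0.25 0.2 0"}}

```text
clock: 9.45
eef_pos: [0.5066, 0.2293, 0.0546]
tool_rot: [0.042, 0.999, 0.001, 0.006]
ft_force: [5.1, -1.7, 12.2]
grip_width: 0.0002
grasp_force: 5.9
```

```bash
python3 plan.py -95 -100 -105 -110 -115 -120 -125 -130
```

```text
9.45 [0.5066 0.2293 0.0546] [ 5.092  -1.737  12.2281] r 0.03103757045373963 ang -85.23270910828522
-95.0 [ 0.53 -0.14]
-100.0 [ 0.81 -0.13]
-105.0 [ 1.08 -0.09]
-110.0 [ 1.35 -0.03]
-115.0 [1.62 0.06]
-120.0 [1.88 0.16]
-125.0 [2.13 0.29]
-130.0 [2.36 0.44]
```

Call:
{"api": "send_rows", "payload": {"motion": "1 0.15 0 0.15 0; 1 0.3 0 0.15 0; 1 0.45 0.05 0.15 0; 1 0.55 0.05 0.15 0; 1 0.8 0.1 0.15 0"}}

```text
clock: 9.95
eef_pos: [0.4988, 0.2292, 0.0532]
tool_rot: [0.043, 0.999, -0.0, 0.006]
ft_force: [3.1, -6.7, 14.9]
grip_width: -0.0001
grasp_force: 7.5
```

```bash
python3 look.py w3; python3 plan.py -110 -115 -120 -125 -130; python3 -c "
import cv2;i=cv2.imread('pics/w3.png');cv2.imwrite('pics/w3c.png',cv2.resize(i[40:400,140:560],None,fx=1.6,fy=1.6,interpolation=2))"
```

```text
9.95 [0.49876536 0.22919535 0.05322417]
cup_floor [([372.6, 284.1, 243.9, 176.8], 0.61)]
dial [([374.8, 286.9, 245.1, 176.7], 0.86)]
mark [([377.2, 277.2, 271.1, 239.4], 0.98), ([376.5, 253.8, 344.8, 307.2], 0.15)]
10.15 [0.498  0.2292 0.0531] [ 3.1985 -5.866  15.219 ] r 0.03157011087292158 ang -100.95413075401409
-110.0 [0.5  0.05]
-115.0 [0.77 0.13]
-120.0 [1.02 0.24]
-125.0 [1.27 0.37]
-130.0 [1.51 0.52]
```

View pics/w3c.png

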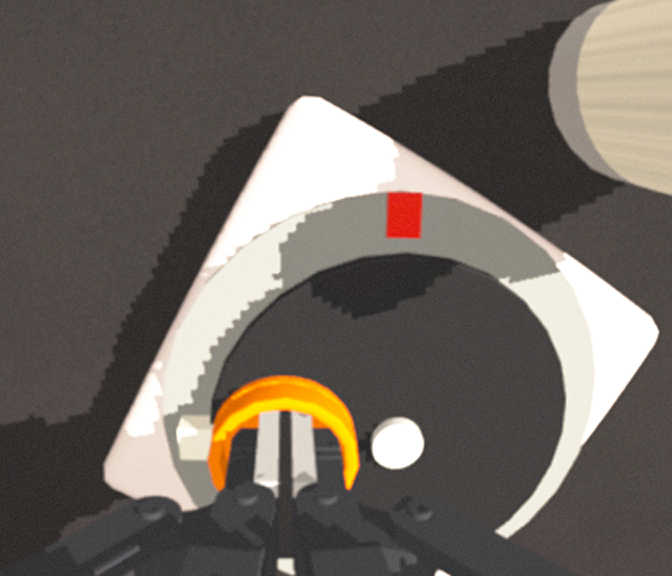

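The pointer at (195,437) has turned with the cup. Now to check whether the timer itself has moved, using the dot at (397,443) and the mark at (404,215).

```bash
python3 -c "
from look import *
for n,d,m in (('w3',(388,316.9),(392.5,174.4)),('w2',(384.1,282.4),(384.7,148.8)),('w1',(357.4,222.3),(378.6,160.6))):
    o=json.load(open('pics/%s.json'%n)); print(n,wz(o,*d,.057 if n!='w3' else .0525),wz(o,*m,.0385))"
```

```text
w3 [0.50324058 0.25922074 0.0525    ] [0.44188446 0.26494801 0.0385    ]
w2 [0.50351178 0.25934291 0.057     ] [0.44151422 0.2649654  0.0385    ]
w1 [0.50417775 0.25917395 0.057     ] [0.44234191 0.26440639 0.0385    ]
```

```bash
python3 -c "
from h import *
M=R.from_quat(bot.get_obs()['tool_rot']).as_matrix()
c=lambda a:.032*np.array([np.cos(np.radians(a)),np.sin(np.radians(a)),0])
for a0 in (-110,-132,-154):
    print(a0,[np.round(M.T@(c(a0-d)-c(a0))*100,2)[:2].tolist() for d in (4,9,13,18,22)])"
```

```text
-110 [[0.21, 0.07], [0.47, 0.17], [0.67, 0.27], [0.91, 0.41], [1.1, 0.54]]
-132 [[0.17, 0.14], [0.38, 0.33], [0.52, 0.5], [0.69, 0.72], [0.82, 0.91]]
-154 [[0.11, 0.2], [0.22, 0.45], [0.3, 0.66], [0.37, 0.93], [0.42, 1.15]]
```

Call:
{"api": "send_rows", "payload": {"motion": "1 0.2 0.05 0 0; 1 0.45 0.15 0 0; 1 0.65 0.25 0 0; 1 0.9 0.4 0 0; 1 1.1 0.55 0 0"}}

```text
clock: 10.65
eef_pos: [0.4852, 0.2338, 0.0522]
tool_rot: [0.043, 0.999, -0.002, 0.003]
ft_force: [-1.7, -11.2, 19.1]
grip_width: 0.0003
grasp_force: 9.1
```

Call:
{"api": "send_rows", "payload": {"motion": "1 0.15 0.15 0 0; 1 0.4 0.35 0 0; 1 0.5 0.5 0 0; 1 0.7 0.7 0 0; 1 0.8 0.9 0 0"}}

```text
clock: 11.15
eef_pos: [0.4753, 0.2432, 0.0519]
tool_rot: [0.043, 0.999, -0.002, 0.001]
ft_force: [-7.8, -10.9, 23.3]
grip_width: -0.0
grasp_force: 11.4
```

```bash
python3 look.py w4; python3 plan.py -154 -160 -165 -170 -175 -180 -185; python3 -c "
import cv2;i=cv2.imread('pics/w4.png');cv2.imwrite('pics/w4c.png',cv2.resize(i[40:400,140:560],None,fx=1.6,fy=1.6,interpolation=2))"
```

```text
11.15 [0.47530211 0.24324774 0.05192911]
cup_floor [([356.4, 338.3, 221.5, 167.0], 0.98)]
dial [([352.9, 311.3, 266.5, 195.4], 0.51)]
mark [([354.4, 313.3, 261.7, 197.4], 0.92)]
11.35 [0.4751 0.2436 0.052 ] [-6.5419 -8.8919 22.1853] r 0.033346974641598796 ang -150.22380816016118
-154.0 [0.   0.25]
-160.0 [0.16 0.55]
-165.0 [0.27 0.81]
-170.0 [0.35 1.07]
-175.0 [0.41 1.35]
-180.0 [0.45 1.62]
-185.0 [0.46 1.9 ]
```

View pics/w4c.png

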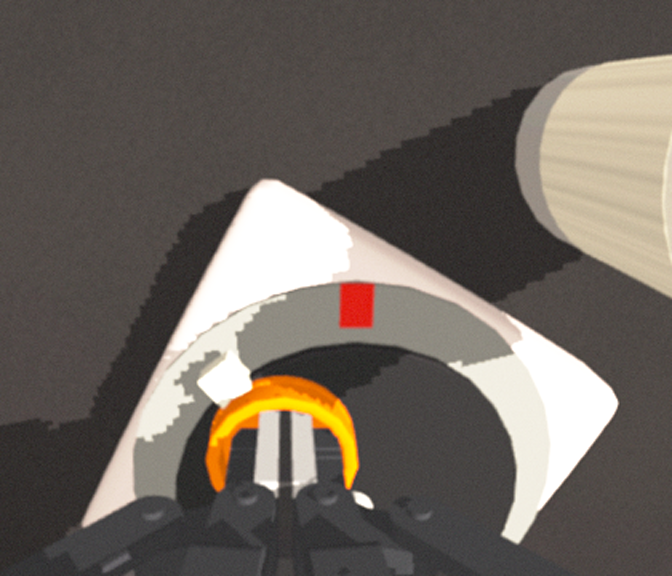

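Call:
{"api": "send_rows", "payload": {"motion": "1 0.15 0.15 -0.1 0; 1 0.27 0.42 -0.1 0; 1 0.35 0.63 -0.1 0; 1 0.42 0.9 -0.1 0; 1 0.45 1.1 -0.1 0"}}

```text
clock: 11.85
eef_pos: [0.4703, 0.2558, 0.0522]
tool_rot: [0.042, 0.999, -0.001, -0.001]
ft_force: [-8.7, -6.6, 18.8]
grip_width: 0.0001
grasp_force: 9.5
```

```bash
cat > see.py <<'E'
from seg import *; from look import *
n=sys.argv[1]; o=bot.get_obs(); im=vision.camera("wrist")[:,:,::-1].copy(); cv2.imwrite(f"pics/{n}.png",im)
for k,lo,hi in (("mark",(0,130,80),(7,255,255)),("white",(0,0,215),(180,45,255))):
    for c,s in blobs(im,(200,60,480,360),lo,hi,40): print(k,c,s,"z38/58",wz(o,*c,.0385)[:2],wz(o,*c,.055)[:2])
E
python3 see.py w5; python3 plan.py -176 -185
```

```text
mark [334.01880342 243.48205128] [124 170  22  28 585] z38/58 [0.44219748 0.2641141 ] [0.43639073 0.26390453]
white [343.36351399 258.40793482] [    0   105   280   195 14115] z38/58 [0.44968596 0.26782952] [0.44308778 0.26722728]
white [301.50199203 268.27091633] [ 88 196  28  25 502] z38/58 [0.45292293 0.24848468] [0.44598265 0.24992692]
white [306.88259958 323.56813417] [100 240  14  46 477] z38/58 [0.48254513 0.24806838] [0.4724742  0.24955462]
white [328.93630573 322.47770701] [123 248  14  31 314] z38/58 [0.48280764 0.25886764] [0.47270897 0.25921255]
11.9 [0.4703 0.2563 0.0522] [-8.3848 -5.6327 18.3408] r 0.03397241767666565 ang -173.40306980247723
-176.0 [-0.17  0.18]
-185.0 [-0.13  0.68]
```

Call:
{"api": "send_rows", "payload": {"motion": "1 0.08 0.15 0 0; 1 0.1 0.35 0 0; 1 0.1 0.55 0 0; 1 0.1 0.75 0 0; 1 0.1 0.75 0 0"}}

```text
clock: 12.4
eef_pos: [0.4701, 0.2648, 0.0522]
tool_rot: [0.042, 0.999, 0.0, -0.001]
ft_force: [-7.7, -3.1, 17.5]
grip_width: -0.0003
grasp_force: 8.7
```

```bash
python3 see.py w6; python3 plan.py -185
```

```text
mark [313.525  241.3675] [104 172  21  28 400] z38/58 [0.44026617 0.26408475] [0.43464024 0.26477685]
white [339.61468486 262.9787019 ] [    0   107   280   193 13851] z38/58 [0.45160075 0.27498678] [0.44477762 0.27452737]
white [317.79069767 266.68139535] [107 197  23  21 430] z38/58 [0.45257952 0.26495154] [0.44565301 0.26555208]
white [307.83333333 341.6875    ] [101 280  13   5  48] z38/58 [0.49322108 0.25650251] [0.48200187 0.25799547]
12.45 [0.4701 0.2648 0.0523] [-8.3263 -2.5637 17.3865] r 0.034206568630321774 ang 172.2730658021291
-185.0 [-0.22 -0.16]
```

The pointer is at about 174.5° and the mark at about 175°, so they line up. The timer hasn't moved. I'll relax the side load and lift straight up.

Call:
{"api": "send_rows", "payload": {"motion": "1 0 0 0 0; 1 0.06 -0.02 0 0; 1 0.06 -0.02 -0.3 0; 1 0.06 -0.02 -0.7 0; 1 0.06 -0.02 -1.2 0"}}

```text
clock: 12.95
eef_pos: [0.4707, 0.2648, 0.0625]
tool_rot: [0.042, 0.999, 0.0, 0.0]
ft_force: [-0.1, 0.1, -0.5]
grip_width: -0.0004
grasp_force: 0.0
```

Call:
{"api": "send_rows", "payload": {"motion": "1 0 0 -1.5 0; 1 0 0 -4 0; 1 0 0 -8 0; 1 0 0 -13 0; 1 0 0 -17 0"}}

```text
clock: 13.45
eef_pos: [0.4712, 0.2649, 0.2345]
tool_rot: [0.042, 0.999, 0.0, 0.001]
ft_force: [1.6, 0.9, -0.5]
grip_width: 0.0
grasp_force: 0.0
```

```bash
python3 -c "
from h import *
o=bot.get_obs();print(o['eef_pos'],o['ft_force'])"; python3 look.py w7; python3 -c "
import cv2;i=cv2.imread('pics/w7.png');cv2.imwrite('pics/w7c.png',cv2.resize(i[60:400,140:560],None,fx=1.7,fy=1.7,interpolation=2))"
```

```text
[0.47119608 0.26485682 0.23450994] [ 1.56657796  0.88846293 -0.52934167]
13.45 [0.47119608 0.26485682 0.23450994]
cup_floor [([315.0, 239.2, 115.6, 115.1], 0.66)]
dial [([316.9, 239.7, 115.3, 115.4], 0.84)]
mark [([315.7, 234.3, 143.2, 131.7], 0.67)]
```

View pics/w7c.png

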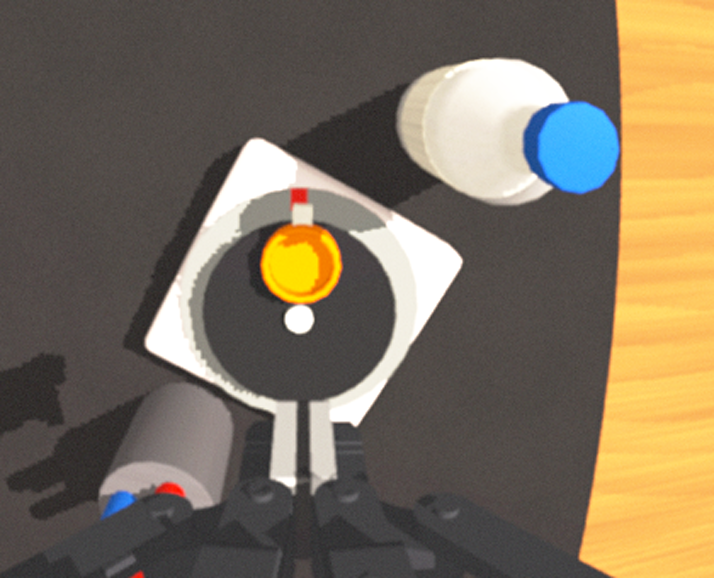

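The white pointer (302,214) stands in line with the red mark (299,195) and the dot (299,319), about 1.5 mm off. The tool cup and bottle are still standing, so I'm handing in.

```bash
python3 -c "
from h import *
vision.camera('top'); print(workorder.job_done())"
```

```text
the job is handed in; nothing more can be done
None
```

The press plate is shut on the phone, the dial's pointer is within about 1.5 mm of the red mark, the timer did not shift measurably, and I have handed the job in; the hand-in returned no verdict.

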